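Load the sample carrier into the photometer stage

TASK

Load the grey sample carrier into the photometer stage: with a fingertip on its thumb block, press it down hard against the sprung loading plate, and, keeping it down, slide it under the entry lips and the two leaf springs until it is fully home against the white read head and the loading plate has sprung back up behind it; then let go. Nothing needs gripping: do not lift the carrier off the stage, and leave the other things on the bench where they stand.

Things in the scene. Friction and masses are not known exactly. Their poses are not given: they have to be found in the camera images.
- stage: Fixed grey photometer stage (all sizes mm), 108 wide (x), y from -139 to +175. +y is the sliding direction, z up. Origin on the bench below the seam between the steel sprung loading plate (y -125 to -1) and the fixed bed (y +1 onward, surface 30 above the bench). Aluminium guide walls along both sides, 88 apart, tops 52 above the bench; rear wall 46 high.
- entry_lips (a point): Midway between the two rigid aluminium entry lips, at the height of their undersides: 45 above the bench, stage y = +8. A lip juts in 20 mm from each guide wall, spans y +2 to +14 and is 6 thick; the gap between them is 48 wide.
- leaf_tips (a point): Midway between the free tips of the two steel leaf springs (stage y = +56). They are fixed on the lips and slope down in the sliding direction, one each side, strips 26 to 40 mm from the centre line; together they press on a carrier beneath with about 8 N.
- stop_face (a point): Point on the end stop, the near face (stage y = +93) of the white read head, which is 108 wide, 82 long (y) and 74 high: low enough for a gripper to stand above it.
- carrier: The loose grey plastic sample carrier, 84 wide (x) x 90 long (y) x 10 thick, about 0.2 kg, with a thumb block at its tail (-y). Origin: centre of the underside; axes as the stage's. It starts on the loading plate, underside 39 and plate top 49 above the bench, so it butts against the lips (45) unless pressed down over 4 mm. Home: origin at stage y = +48, underside on the bed.
- thumb_pad (a point): Centre of the floor of the thumb dish on the carrier's block, 26 above the carrier's underside and 20 behind (-y of) its centre: 65 above the bench at the start, 56 when home. The dish is 36 wide (x, open at the sides) and 34 long (y), between cross ridges 5 high and 5 thick at its front (+y) and rear; a fingertip in the dish can push on the front ridge. Home at stage y = +28.
- loading_plate (a joint): Travel (m) of the sprung steel plate on which the carrier starts: 0 up, 0.0075 fully down (then 1.5 mm above the bed). It pushes up with about 6.5 N when up and 11 N when down. It springs back up once the carrier's tail has passed the seam, 3 to 4 mm before home.
- leaf_left (a joint): Angle (rad) of the leaf spring on the stage's -x side: 0 with nothing beneath, about 0.1 when it rides on the carrier.
- leaf_right (a joint): The same for the leaf spring on the +x side.
- beaker: Bystander, to be left alone: empty glass beaker, 68 across and 85 high mm; origin at its underside.
- foil_bottle: Bystander, to be left alone: foil-wrapped bottle, 72 across and 138 high mm; origin at its underside.
- reagent_jar: Bystander, to be left alone: amber jar, 52 across and 70 high mm; origin at its underside.
- dish: Bystander, to be left alone: shallow glass dish, 86 across and 16 high mm; origin at its underside.
- slide_box: Bystander, to be left alone: closed blue box, 50 x 85 x 32 mm; origin at its underside.
- spatula: Bystander, to be left alone: lab spatula lying flat, 160 long mm; origin at its underside.
- spare_carrier_case: Bystander, to be left alone: closed white case, 70 x 50 x 40 mm; origin at its underside.

How it is judged:
On the way:
1. the carrier is pressed down by the fingers, the loading plate at least 3.5 mm down, while its thumb pad is still before the seam (value of joint loading_plate above 0.0035 m and contact force between the fingers and carrier above 3 N and y of thumb_pad in the frame of stage below 0 m), for 0.1 s.
At the end, for the whole second after the job is handed in: The carrier lies flat (2 degrees) on the bed within 3.5 mm short of home (thumb pad at stage y 24.5 to 30.5 mm, height 53 to 58.5 mm), at rest, with both leaf springs riding on it (over 0.04 rad) and the loading plate back up (within 2 mm) (y of thumb_pad in the frame of stage between 0.0245 and 0.0305 m and z of thumb_pad in the frame of stage between 0.053 and 0.0585 m and angle between thumb_pad's own z axis and vertical below 0.04 rad and value of joint loading_plate below 0.002 m and value of joint each of leaf_left, leaf_right above 0.04 rad and linear speed of carrier below 0.01 m/s); the robot touches nothing.
It fails at once if the carrier is lifted (thumb pad more than 10 mm above its starting height) or tipped over 17 degrees (height (world z) of thumb_pad above 0.075 m or angle between thumb_pad's own z axis and vertical above 0.3 rad).
It fails at once if a bystander is moved more than 20 mm (distance of any of beaker, foil_bottle, reagent_jar, dish, slide_box, spatula, spare_carrier_case from where it was at the start of the episode above 0.02 m).
It also fails if it takes over 42 s, if anything falls off the work surface, if the arm or the gripper's body presses on something with over 40 N, if the wrist force passes 120 N, or if a joint passes its speed limit or range.

ROBOT

A 6-joint arm with a two-finger parallel gripper is mounted at the origin on the work surface. World frame = base frame: x ahead of the robot, y to its left, z up, the work surface at z = 0. Lengths are in m, angles in rad, forces in N, time in s.
With the tool pointing down it reaches from about 0.35 to 0.975 m from the base axis. Payload 4.9 kg.
Tool frame: the origin (TCP) lies between the finger pads; the fingertips stand 14 mm ahead of it and the grasp point (between the pads) lies 5 mm behind it (manip.tcp_to_tips is the distance from the TCP to the fingertips, in m); z points along the fingers, y is the line along which they close (so a half turn about z gives the same grasp; the last joint's range is limited). The gripper opens to 85 mm and grips with 20 to 120 N. Pads are 22 mm wide; open, the fingers measure 114 mm over their backs; the gripper's body (76 mm by 85 mm) begins 54 mm behind the grasp point. The pads swing forward as they close: fully open they stand 13 mm farther back than shut.
Start: joints at [-1.373, 0.053, 1.613, -0, 1.476, -0.119], TCP at [0.195, -0.594, 0.245] pointing down, gripper open.
Joint ranges: [-3.01, 3.01], [-1.01, 2.22], [0.06, 2.58], [-1.02, 4.17], [0.09, 2.62], [-3.14, 3.14]. Speed limits (rad/s): [2.57, 2.57, 3.14, 3.14, 3.14, 3.14].

INTERFACE

Orientations are given as a unit quaternion [w, x, y, z].
In Python, from plant import manip gives the robot as it stands.
- The arm moves only by the tool servo_tool, never from a script. Its argument "moves" is a list that holds one entry, the list of rows, each a list of 7 numbers: the shift along the tool's x, y, z in mm, then the turn, a rotation vector about the tool's x, y, z in degrees, then the finger opening in mm, from 0 to 85.4. In form: [[[x, y, z, ax, ay, az, fingers], ...]]. A call has 1 to 12 rows; each row shifts and turns the commanded pose from where the row before left it, along the tool's axes as they then stand; what a row does not reach is not made up. A row lasts 1/8 s, in which the tool goes at most 62.5 mm and 10.7 degrees, less where a joint would pass 70% of its speed; a pose out of reach is approached as far as the arm can. A call with a gripper value outside its range is refused whole. The fingers move at their own pace and stop on an object; the grip force is fixed at half the most. Time passes only in rows, so rows that do not move let the fingers close. It gives the time, the measured TCP pose, the force, the opening and the grip force at its end, in the units of the state.
- manip.state(): the state, without advancing time (a new reading comes with each control period).
- manip.grab_frame(name): name is "scene" or "top" or "wrist"; returns a dict with "image" (384x512x3 uint8, blue, green, red), "mtx" (3x3 intrinsics, pixels), "dist_coeffs" ([k1, k2, p1, p2, k3] as OpenCV has them; the pictures are not rectified), "eye" and "rotation" of the camera in the world. Camera axes: x right, y down, z forward; pixel columns grow to the right and rows downward; lengths in m; the calibration is good to about 2 mm. A picture is of the moment at which its call begins. There is no depth.
- manip.job_done(): hands the job in; it is judged then, once.
The state is a dict: "time": time; "joint_pos": joint angles; "joint_vel": joint speeds; "joint_efforts": joint torques, N m; "tool_pos": TCP position; "tool_rot": TCP orientation; "contact_force": force on the tool from outside, world axes, zero at the start; "ft_torque": the same for the moment, N m; "gripper_width": opening from 0.0 (shut) to 1.0 (fully open); "grasp_force": force on a finger pad.
Only numpy, scipy, OpenCV 4.12 (cv2) and the standard library are available. Lean on these libraries where they do the work, as an engineer would, in place of code of your own. Each camera call takes 0.05 s, during which the arm holds its last target. There are 200 camera calls.

## Working session

There is one attempt and no reset: what is moved stays moved. The work goes in short steps, Python scripts to look and compute and a tool call to move; the robot and the scene stay as the last step left them, time stands still between calls to the robot, and variables do not carry over. Pictures are saved under pics/ and viewed, at most 10 in all, crops included, and the job is handed in when it is done.

Besides the shell and the picture viewer there is one more tool, called after "Emit:" as name(argument=value, ...) on one line, values as JSON. servo_tool: Moves the arm, as the interface text tells. Its arguments: {"type":"object","properties":{"moves":{"type":"array"}},"required":["moves"]}

```bash
mkdir -p pics; cat > h.py <<'E'
import numpy as np, cv2
from plant import manip
def grab(n,f=None):
    d=manip.grab_frame(n)
    if f: cv2.imwrite('pics/'+f,d['image'])
    return d
def ray(d,uv):
    p=cv2.undistortPoints(np.array([[uv]],float),np.array(d['mtx']),np.array(d['dist_coeffs']))[0,0]
    return np.array(d['eye']),np.array(d['rotation'])@np.array([p[0],p[1],1])
def onz(d,uv,z):
    e,r=ray(d,uv); return e+r*(z-e[2])/r[2]
E
python3 - <<'E'
from h import *
import pickle
a=grab('scene','s1.png');b=grab('top','t1.png')
pickle.dump((a,b),open('f1.pkl','wb'))
for d in(a,b): print(d['eye'],np.round(d['rotation'],3).tolist())
print(manip.state())
E
```

```text
[ 1.20685203 -0.28789837  0.80424212] [-0.318, 0.796, 0.473, -0.203]
[0.4088429  0.02280301 0.92940717] [-0.066, 0.713, -0.696, 0.054]
{'time': 0.1, 'joint_pos': array([-1.37300536e+00,  5.33043437e-02,  1.61416676e+00,  8.59783440e-06,
        1.47602077e+00, -1.19002751e-01]), 'joint_vel': array([-0.00160965, -0.00061921, -0.00192355, -0.00091162,  0.00199629,
        0.00050782]), 'joint_efforts': array([-3.71713668e-04, -3.94905889e+01, -3.71364391e+01, -1.70572357e-04,
        3.96185103e-03, -2.26719187e-06]), 'tool_pos': array([ 0.19459359, -0.59335905,  0.24417156]), 'tool_rot': array([-9.49041278e-04,  9.87481044e-01,  1.57734862e-01, -3.31234283e-05]), 'contact_force': array([ 0.63828713, -0.28775766,  0.05571181]), 'ft_torque': array([ 0.0013296 , -0.016118  ,  0.02073874]), 'grasp_force': 0.0, 'gripper_width': 0.9983611917494254}
```

View pics/t1.png

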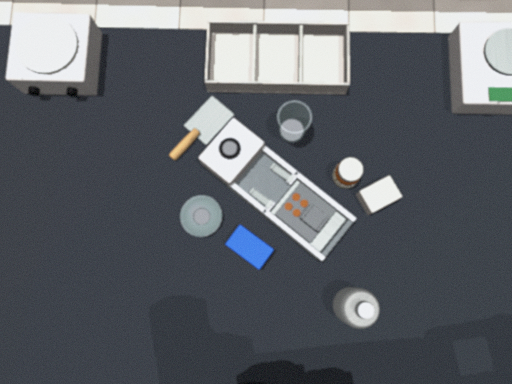

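View pics/s1.png

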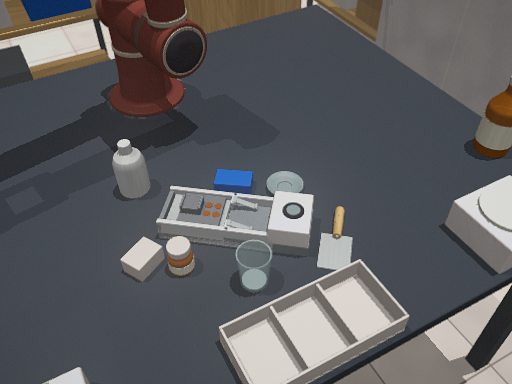

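The top view shows the read head around (231,150) and the stage running down-right to (340,240). The thumb block is at about (318,216). The camera rotation is a quaternion.

```bash
cat >> h.py <<'E'
from scipy.spatial.transform import Rotation as R
def ray(d,uv):
    p=cv2.undistortPoints(np.array([[uv]],float),np.array(d['mtx']),np.array(d['dist_coeffs']))[0,0]
    q=np.array(d['rotation'])
    M=R.from_quat(q[[1,2,3,0]]).as_matrix() if q.size==4 else q
    return np.array(d['eye']),M@np.array([p[0],p[1],1])
E
python3 - <<'E'
from h import *
import pickle
a,b=pickle.load(open('f1.pkl','rb'))
for uv,z in [((232,119),.074),((264,147),.074),((235,184),.074),((199,155),.074),((355,218),.052),((322,258),.052)]:
    print(uv,onz(b,uv,z).round(4))
im=b['image'][100:270,180:370]
cv2.imwrite('pics/tc.png',cv2.resize(im,None,fx=4,fy=3.5,interpolation=cv2.INTER_CUBIC)[:600,:800])
im=b['image'].copy()
m=(im.min(2)>165).astype(np.uint8)
m[:105]=0
cs,_=cv2.findContours(m,0,2)
for c in cs:
    if cv2.contourArea(c)>150: 
        r=cv2.minAreaRect(c); print(np.round(cv2.boxPoints(r),1).tolist(),cv2.contourArea(c))
E
```

```text
(232, 119) [0.7117 0.0881 0.074 ]
(264, 147) [0.6556 0.0234 0.074 ]
(235, 184) [0.5804 0.0778 0.074 ]
(199, 155) [0.6366 0.1503 0.074 ]
(355, 218) [ 0.5225 -0.1572  0.052 ]
(322, 258) [ 0.4434 -0.0931  0.052 ]
[[344.0, 292.0], [378.0, 292.0], [378.0, 325.0], [344.0, 325.0]] 864.5
[[229.5, 186.8000030517578], [259.20001220703125, 149.8000030517578], [351.5, 223.60000610351562], [321.8999938964844, 260.70001220703125]] 1423.0
[[359.1000061035156, 190.60000610351562], [389.79998779296875, 174.0], [401.8999938964844, 196.3000030517578], [371.1000061035156, 212.89999389648438]] 820.5
[[334.5, 168.5], [350.5, 152.5], [367.0, 169.0], [351.0, 185.0]] 407.5
[[256.0, 157.0], [265.20001220703125, 145.39999389648438], [356.1000061035156, 217.60000610351562], [346.8999938964844, 229.1999969482422]] 670.5
[[280.0, 127.0], [291.5, 115.5], [304.5, 128.5], [293.0, 140.0]] 204.0
[[197.60000610351562, 157.3000030517578], [233.39999389648438, 115.80000305175781], [264.29998779296875, 142.5], [228.5, 184.0]] 2137.0
[[183.89999389648438, 125.19999694824219], [211.8000030517578, 94.5], [233.1999969482422, 113.9000015258789], [205.3000030517578, 144.60000610351562]] 981.0
```

View pics/tc.png

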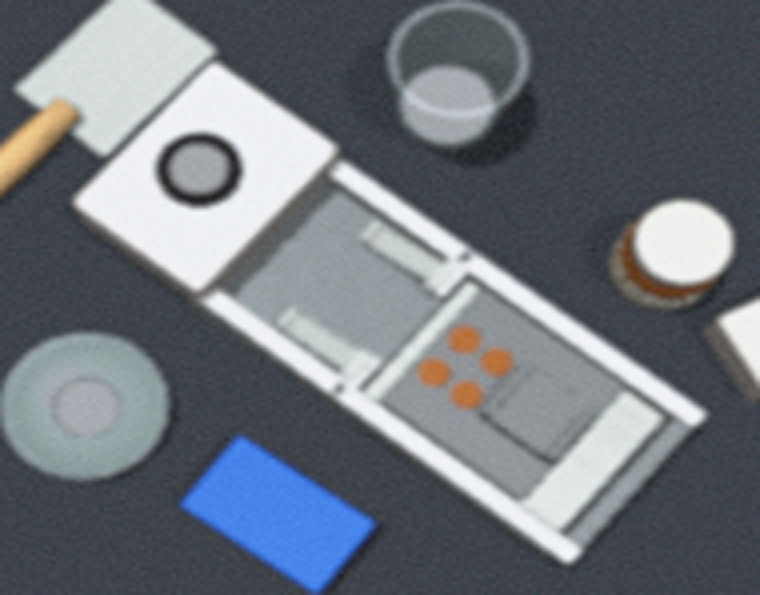

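The crop shows the read-head corners at crop px (215,60), (338,152), (200,292), (75,200) and the wall ends at (705,413), (575,563). The thumb block is centred near (543,410), and the carrier front is against the lips. Next I fit the stage frame.

```bash
cat > fit.py <<'E'
from h import *
import pickle
a,b=pickle.load(open('f1.pkl','rb'))
C=lambda x,y:(180+(x+.5)/4-.5,100+(y+.5)/3.5-.5)
P=[((338,152),54,93,.074),((200,292),-54,93,.074),((215,60),54,175,.074),((75,200),-54,175,.074),((705,413),54,-139,.052),((575,563),-54,-139,.052)]
W=np.array([onz(b,C(*p[0]),p[3])[:2] for p in P]);S=np.array([[p[1],p[2]] for p in P])/1e3
def fit(W,S):
    w=W.mean(0);s=S.mean(0);A=(S-s).T@(W-w)
    th=np.arctan2(A[0,1]-A[1,0],A[0,0]+A[1,1]);M=np.array([[np.cos(th),-np.sin(th)],[np.sin(th),np.cos(th)]])
    return th,M,w-M@s
th,M,t=fit(W,S)
print(np.degrees(th),t,'resid mm',(((W-t)@M-S)*1e3).round(1).tolist())
for n,p,z in [('dishcorners',(480,400),.07),('',(510,365),.07),('',(590,400),.07),('',(548,460),.07),('ctr',(543,410),.065),('front',(475,285),.049),('front',(370,400),.049),('tail',(662,415),.049),('tail',(545,528),.049)]:
    print(n,((onz(b,C(*p),z)[:2]-t)@M*1e3).round(1))
E
python3 fit.py
```

```text
-38.10003880191383 [ 0.56626392 -0.01821272] resid mm [[-3.0, -0.3], [0.6, 0.5], [0.1, -0.8], [1.9, -0.4], [-1.0, 1.7], [1.5, -0.7]]
dishcorners [-13.8 -48.6]
 [ 10.5 -47.6]
 [ 19.6 -89.2]
 [-19. -94.]
ctr [  1.9 -75.3]
front [39.5 -5.1]
front [-44.8  -6.5]
tail [  39.4 -122.1]
tail [ -46.3 -117. ]
```

Stage fit is consistent to about 2 mm: yaw −38.1°, seam at (0.566, −0.018), pad at stage (≈1, −75). I'll move over the pad at the current height and shut the fingers, then turn −33.75° so tool x = stage +y.

Emit:
servo_tool(moves=[[[39,-32.5,0,0,0,0,0],[39,-32.5,0,0,0,0,0],[39,-32.5,0,0,0,0,0],[39,-32.5,0,0,0,0,0],[39,-32.5,0,0,0,0,0],[39,-32.5,0,0,0,0,0],[39,-32.5,0,0,0,0,0],[39,-32.5,0,0,0,0,0],[39,-32.5,0,0,0,0,0],[39,-32.5,0,0,0,0,0],[40,-32.5,0,0,0,0,0],[40,-32.5,0,0,0,0,0]]])

```text
time: 1.6
tool_pos: [0.5203, -0.0752, 0.2449]
tool_rot: [-0.0, 0.987, 0.158, -0.0]
contact_force: [-0.0, -0.8, 0.2]
gripper_width: -0.0
grasp_force: 0.0
```

Emit:
servo_tool(moves=[[[0,0,0,0,0,-8.5,0],[0,0,0,0,0,-8.5,0],[0,0,0,0,0,-8.5,0],[0,0,0,0,0,-8.25,0],[0,0,40,0,0,0,0],[0,0,40,0,0,0,0],[0,0,0,0,0,0,0],[0,0,0,0,0,0,0]]])

```text
time: 2.6
tool_pos: [0.5204, -0.077, 0.1666]
tool_rot: [0.0, 0.899, 0.438, 0.001]
contact_force: [0.1, -0.6, 0.2]
gripper_width: 0.0
grasp_force: 0.0
```

```bash
cat > where.py <<'E'
from fit import *
def where():
    s=manip.state();q=s['tool_rot'];m=R.from_quat(q[[1,2,3,0]]).as_matrix()
    p=(s['tool_pos'][:2]-t)@M*1e3; f=s['contact_force']
    print('T%.2f stage xy'%s['time'],p.round(1),'tipz %.1f'%(1e3*(s['tool_pos'][2]-manip.tcp_to_tips)),'f stage',(f[:2]@M).round(1),f[2].round(1),'toolx in stage',(m[:2,0]@M).round(3),'z',m[:,2].round(3),'w',s['gripper_width'])
    return s
E
python3 - <<'E'
from where import *
where()
import pickle
d=grab('wrist','w1.png');pickle.dump(d,open('w1.pkl','wb'))
E
```

```text
-38.10003880191383 [ 0.56626392 -0.01821272] resid mm [[-3.0, -0.3], [0.6, 0.5], [0.1, -0.8], [1.9, -0.4], [-1.0, 1.7], [1.5, -0.7]]
dishcorners [-13.8 -48.6]
 [ 10.5 -47.6]
 [ 19.6 -89.2]
 [-19. -94.]
ctr [  1.9 -75.3]
front [39.5 -5.1]
front [-44.8  -6.5]
tail [  39.4 -122.1]
tail [ -46.3 -117. ]
T2.60 stage xy [  0.2 -74.6] tipz 152.6 f stage [ 0.5 -0.4] 0.2 toolx in stage [-0.  1.] z [ 0.001 -0.    -1.   ] w 6.738902357486435e-05
```

View pics/w1.png

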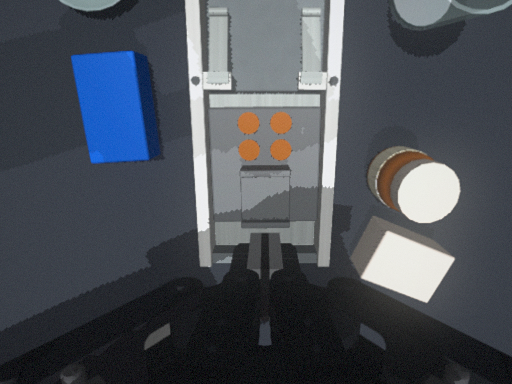

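The wrist view shows the carrier front edge at row 107 (cols 210–320) and its tail near row 221. The block front ridge spans rows 167–177, cols 240–291. The lips are at row ~80, and the fingertips at (265,235) are centred on the carrier.

```bash
python3 - <<'E' | tail -8
from where import *
d=pickle.load(open('w1.pkl','rb'))
for n,p,z in [('front edge',(265,107),.049),('tail',(225,221),.049),('ridge front L',(240,167),.070),('ridge front R',(291,167),.070),('ridge back edge',(265,177),.070),('lipL tip',(231,89),.051),('lipR tip',(299,89),.051),('block rear',(265,226),.070)]:
    print(n,((onz(d,p,z)[:2]-t)@M*1e3).round(1))
E
```

```text
front edge [  1.  -10.4]
tail [-31.4 -99.8]
ridge front L [-16.7 -51.2]
ridge front R [ 19.3 -51.2]
ridge back edge [  0.9 -58.4]
lipL tip [-23.5   2.2]
lipR tip [25.5  2.2]
block rear [  1.  -95.8]
```

The carrier centre is at y −55, pad at (1, −75), tip at (0.2, −74.6), which agrees with the given sizes. Shift 2 mm forward and 1 mm right, descend to 70 mm, then press down to a commanded ~56 mm.

Emit:
servo_tool(moves=[[[2,1,40,0,0,0,0],[0,0,30,0,0,0,0],[0,0,10,0,0,0,0],[0,0,3,0,0,0,0],[0,0,3,0,0,0,0],[0,0,3,0,0,0,0],[0,0,2,0,0,0,0],[0,0,2,0,0,0,0],[0,0,2,0,0,0,0],[0,0,1,0,0,0,0],[0,0,0,0,0,0,0]]])

```text
time: 4.03
tool_pos: [0.5231, -0.0763, 0.0715]
tool_rot: [0.001, 0.899, 0.438, 0.001]
contact_force: [-2.0, 1.5, 10.4]
gripper_width: -0.001
grasp_force: 5.1
```

```bash
python3 -c "
from where import *
where()"|tail -1
```

```text
T4.03 stage xy [  1.9 -72.3] tipz 57.5 f stage [-2.5 -0. ] 10.4 toolx in stage [-0.  1.] z [ 0.002 -0.001 -1.   ] w -0.0006620507011100324
```

Plate is at the bottom. Pressing a little harder and sliding.

Emit:
servo_tool(moves=[[[0,0,1.5,0,0,0,0],[3,0,0.5,0,0,0,0],[4,0,0,0,0,0,0],[4,0,0,0,0,0,0],[5,0,0,0,0,0,0],[5,0,0,0,0,0,0],[5,0,0,0,0,0,0],[5,0,0,0,0,0,0],[0,0,0,0,0,0,0]]])

```text
time: 5.15
tool_pos: [0.5426, -0.0539, 0.0714]
tool_rot: [0.003, 0.899, 0.438, -0.0]
contact_force: [-7.6, -5.6, 18.8]
gripper_width: 0.002
grasp_force: 9.4
```

```bash
python3 -c "
from where import *
where();grab('wrist','w2.png')"|tail -1
```

```text
T5.15 stage xy [  3.4 -42.7] tipz 57.4 f stage [-2.5 -9.1] 18.8 toolx in stage [-0.001  1.   ] z [ 0.002 -0.006 -1.   ] w 0.002293707331468977
```

View pics/w2.png

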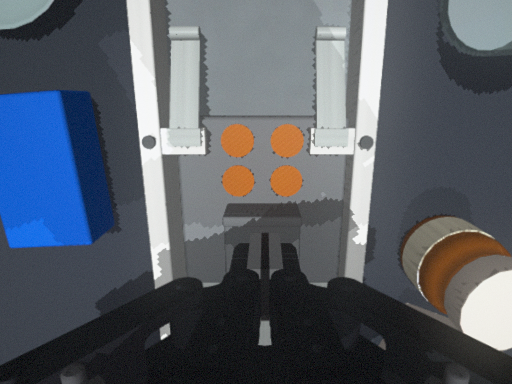

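The carrier front (row 116) has passed under the lips (rows 128–155). It is straight, with the finger in the dish behind the front ridge. Continuing, with a small correction toward −x.

Emit:
servo_tool(moves=[[[5,-0.5,0.3,0,0,0,0],[5,-0.5,0,0,0,0,0],[5,-0.5,0.3,0,0,0,0],[5,-0.5,0,0,0,0,0],[5,0,0,0,0,0,0],[5,0,0,0,0,0,0],[5,0,0,0,0,0,0],[5,0,0,0,0,0,0],[5,0,0,0,0,0,0],[0,0,0,0,0,0,0]]])

```text
time: 6.45
tool_pos: [0.5682, -0.0198, 0.0712]
tool_rot: [0.005, 0.899, 0.438, -0.002]
contact_force: [-11.0, -15.1, 21.1]
gripper_width: -0.002
grasp_force: 15.9
```

```bash
python3 -c "
from where import *
where()"|tail -1
```

```text
T6.45 stage xy [ 2.5 -0. ] tipz 57.2 f stage [  0.6 -18.7] 21.1 toolx in stage [-0.001  1.   ] z [ 0.    -0.011 -1.   ] w -0.002018554206798866
```

Emit:
servo_tool(moves=[[[4,0,0.3,0,0,0,0],[4,0,0,0,0,0,0],[4,0,0.2,0,0,0,0],[4,0,0,0,0,0,0],[4,0,0,0,0,0,0],[3,0,0,0,0,0,0],[3,0,0,0,0,0,0],[0,0,0,0,0,0,0]]])

```text
time: 7.45
tool_pos: [0.5844, 0.0009, 0.0708]
tool_rot: [0.005, 0.899, 0.438, -0.002]
contact_force: [-10.2, -14.5, 21.8]
gripper_width: 0.001
grasp_force: 15.4
```

```bash
python3 -c "
from where import *
where();grab('wrist','w3.png')"|tail -1
```

```text
T7.45 stage xy [ 2.5 26.2] tipz 56.8 f stage [  0.9 -17.7] 21.8 toolx in stage [-0.001  1.   ] z [ 0.   -0.01 -1.  ] w 0.0007749654572566681
```

View pics/w3.png

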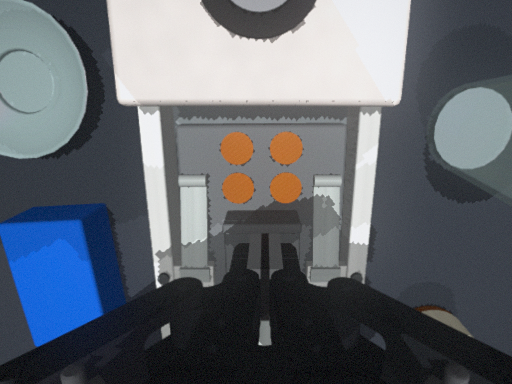

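The carrier front edge (row ~122) is just short of the read head (row ~105), and the leaves are riding on it. Pushing on gently until the stop is felt.

Emit:
servo_tool(moves=[[[2,0,0,0,0,0,0],[2,0,0,0,0,0,0],[1,0,0,0,0,0,0],[1,0,0,0,0,0,0],[0,0,0,0,0,0,0]]])

```text
time: 8.12
tool_pos: [0.588, 0.0062, 0.07]
tool_rot: [0.004, 0.899, 0.438, -0.001]
contact_force: [-8.2, -13.0, 18.3]
gripper_width: -0.003
grasp_force: 11.4
```

```bash
python3 -c "
from where import *
where()"|tail -1
```

```text
T8.12 stage xy [ 2.  32.6] tipz 56.0 f stage [  1.6 -15.3] 18.3 toolx in stage [-0.001  1.   ] z [ 0.001 -0.008 -1.   ] w -0.0028889190121355476
```

Emit:
servo_tool(moves=[[[1,0,0,0,0,0,0],[1,0,0,0,0,0,0],[0,0,0,0,0,0,0]]])

```text
time: 8.5
tool_pos: [0.5889, 0.0074, 0.07]
tool_rot: [0.004, 0.899, 0.438, -0.002]
contact_force: [-11.5, -12.8, 19.7]
gripper_width: 0.0
grasp_force: 12.0
```

```bash
python3 -c "
from where import *
where()"|tail -1
```

```text
T8.50 stage xy [ 2.  34.1] tipz 56.0 f stage [ -1.1 -17.2] 19.7 toolx in stage [-0.001  1.   ] z [-0.    -0.009 -1.   ] w 3.5452784855181563e-05
```

Emit:
servo_tool(moves=[[[1,0,0,0,0,0,0],[1,0,0,0,0,0,0],[1,0,0,0,0,0,0],[0,0,0,0,0,0,0]]])

```text
time: 9.0
tool_pos: [0.5894, 0.0081, 0.07]
tool_rot: [0.005, 0.899, 0.438, -0.005]
contact_force: [-15.1, -19.1, 22.9]
gripper_width: 0.002
grasp_force: 15.8
```

```bash
python3 -c "
from where import *
where();grab('wrist','w4.png')"|tail -1
```

```text
T9.00 stage xy [ 2. 35.] tipz 56.0 f stage [ -0.1 -24.4] 22.9 toolx in stage [-0.001  1.   ] z [-0.004 -0.013 -1.   ] w 0.0017190295603231405
```

View pics/w4.png

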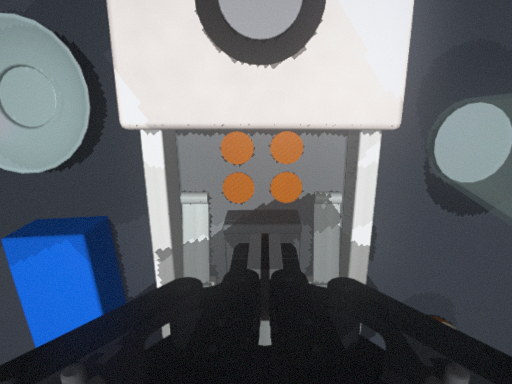

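The force rose to 24 N while the motion stalled, and there is no visible gap at the head (row ~128), so it is home. One last small push, then unload and lift off.

Emit:
servo_tool(moves=[[[1,0,0,0,0,0,0],[1,0,0,0,0,0,0],[0,0,0,0,0,0,0]]])

```text
time: 9.43
tool_pos: [0.5896, 0.0083, 0.07]
tool_rot: [0.005, 0.899, 0.438, -0.007]
contact_force: [-19.5, -24.6, 26.6]
gripper_width: 0.0
grasp_force: 19.8
```

```bash
python3 -c "
from where import *
where()"|tail -1
```

```text
T9.43 stage xy [ 1.9 35.3] tipz 56.0 f stage [ -0.2 -31.4] 26.6 toolx in stage [-0.001  1.   ] z [-0.008 -0.016 -1.   ] w 2.0016387057668685e-05
```

Emit:
servo_tool(moves=[[[-2,0,-1,0,0,0,0],[-2,0,-1,0,0,0,0],[-1,0,-2,0,0,0,0],[-1,0,-2,0,0,0,0],[0,0,-5,0,0,0,0],[0,0,-20,0,0,0,0],[0,0,-40,0,0,0,0],[0,0,-40,0,0,0,0],[0,0,0,0,0,0,0],[0,0,0,0,0,0,0]]])

```text
time: 10.68
tool_pos: [0.5877, 0.0114, 0.1781]
tool_rot: [0.0, 0.899, 0.438, 0.001]
contact_force: [-0.4, 0.3, -0.5]
gripper_width: -0.0
grasp_force: 0.0
```

```bash
python3 -c "
from where import *
where();d=grab('wrist','w5.png');pickle.dump(d,open('w5.pkl','wb'))"|tail -1
```

```text
T10.68 stage xy [-1.4 36.5] tipz 164.1 f stage [-0.5  0. ] -0.5 toolx in stage [-0.  1.] z [ 0.001  0.    -1.   ] w -0.00010580481534392186
```

View pics/w5.png

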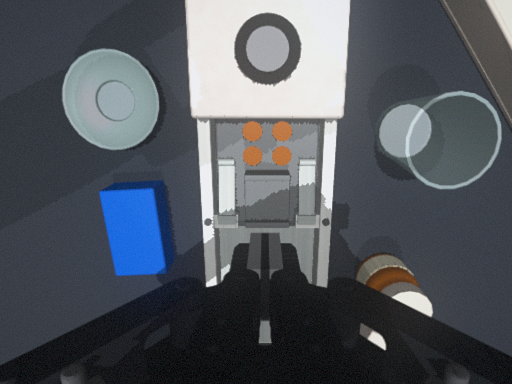

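The arm is clear. The block ridge is at rows ~170–178, cols 245–290, and the head face at row ~118. Checking the pad position numerically.

```bash
python3 - <<'E' | tail -4
from where import *
d=pickle.load(open('w5.pkl','rb'))
for n,p,z in [('ridge front (want 50)',(267,170),.061),('block rear (want 6)',(267,226),.061),('head top edge(93)',(267,118),.074),('lip near edge (2)',(220,227),.051)]:
    print(n,((onz(d,p,z)[:2]-t)@M*1e3).round(1))
E
```

```text
ridge front (want 50) [ 0.8 53.5]
block rear (want 6) [0.9 7.3]
head top edge(93) [ 0.6 93.5]
lip near edge (2) [-38.7   2.4]
```

```bash
python3 -c "
from plant import manip
print(manip.job_done())"
```

```text
the job is handed in; nothing more can be done
None
```

I pressed the carrier down, slid it in until it stalled against the read head at about 31 N, let go and handed the job in. The last picture agrees with home to a few mm, but I did not check the loading plate directly and no verdict came back.

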